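Make up two sampling kits

TASK

Make up the two sampling kits, one item to each compartment: the blue tray gets the red-capped bottle and the purple tip box, the yellow tray gets the green-capped bottle and the orange tube holder, which must be slid along its rail to the open end before it can be lifted off. Either item may go in either compartment of its tray; stand each upright on the tray floor, do not tip anything over on the way, and leave the white-capped bottle where it is.

Things in the scene. Friction and masses are not known exactly. Their poses are not given: they have to be found in the camera images.
- bottle_red_mid (a point): clear glass bottle with a white label and a red screw cap: 42 mm diameter up to 60 mm high, then a neck and a cap 29 mm in diameter; 90 mm high in all, about 120 g, standing loose on the bench. This point is on its axis, 45 mm above its underside; z is up.
- bottle_green_mid (a point): clear glass bottle with a white label and a green screw cap: 42 mm diameter up to 60 mm high, then a neck and a cap 29 mm in diameter; 90 mm high in all, about 120 g, standing loose on the bench. This point is on its axis, 45 mm above its underside; z is up.
- bottle_white_mid (a point): clear glass bottle with a white label and a white screw cap: 42 mm diameter up to 60 mm high, then a neck and a cap 29 mm in diameter; 90 mm high in all, about 120 g, standing loose on the bench. This point is on its axis, 45 mm above its underside; z is up. Not part of any kit.
- tip_box_mid (a point): purple box of pipette tips with white tip ends showing on top, 44 mm (its x) by 64 mm (its y), 66 mm high (the tip ends stand 3 mm above that), about 120 g, loose on the bench. This point is at its centre, 33 mm above its underside; z is up.
- holder_grip (a point): orange tube holder with two white caps, 110 g. From below: foot 30 (x) by 40 (y), 6 mm thick; neck 11 by 36, up to 18 mm; block 26 (x) by 46 (y) from 18 to 62 mm, gripped across its 26 mm; caps up to 72 mm. Starts with its foot captive in the rail, axes along the rail's, and slides freely along y. This point: the block's centre, 40 mm above the foot's underside; z up.
- rail: aluminium T-track, fixed, 50 mm wide (x); y = -110 mm closed (black stop), y = +100 open. Floor 6 mm above bench. Up to y = +30 walls and lips (top 20 mm high) hold the holder's foot down (slack 2 mm sideways, 4 up); beyond is bare floor: the holder lifts free with its centre past y = +50 and stands fully on the floor up to +80. It starts at y = -80 to -20. Origin on the bench; y to the open end, z up.
- tray_blue: blue open kit tray, fixed, 110 mm (its x) by 200 mm (its y) outside, 16 mm high, walls and floor 4 mm thick. A divider 4 mm wide at y = 0, as high as the walls, parts it into two compartments, each 102 mm (x) by 94 mm (y) inside, centred at y = +49 and y = -49 mm. Origin: centre of its underside, on the bench; z is up.
- tray_yellow: yellow open kit tray, fixed, 110 mm (its x) by 200 mm (its y) outside, 16 mm high, walls and floor 4 mm thick. A divider 4 mm wide at y = 0, as high as the walls, parts it into two compartments, each 102 mm (x) by 94 mm (y) inside, centred at y = +49 and y = -49 mm. Origin: centre of its underside, on the bench; z is up.
Not all that is in view belongs to the job. Of the things that look like the part that bears tip_box_mid, take the one that is farthest from the robot's base at the start.

How it is judged (in metres and radians):
At the end, for the whole second after the job is handed in: Red-capped bottle and tip box in the blue tray, green-capped bottle and holder in the yellow tray, one to each compartment, resting on the tray floor (height within 6 mm), upright within 0.12 rad, still (under 20 mm/s); the white-capped bottle upright, within 30 mm of its start (x of bottle_red_mid in the frame of tray_blue between -0.05 and 0.05 m and y of bottle_red_mid in the frame of tray_blue between -0.095 and 0.095 m and z of bottle_red_mid in the frame of tray_blue between 0.043 and 0.055 m and x of tip_box_mid in the frame of tray_blue between -0.05 and 0.05 m and y of tip_box_mid in the frame of tray_blue between -0.095 and 0.095 m and z of tip_box_mid in the frame of tray_blue between 0.031 and 0.043 m and x of bottle_green_mid in the frame of tray_yellow between -0.05 and 0.05 m and y of bottle_green_mid in the frame of tray_yellow between -0.095 and 0.095 m and z of bottle_green_mid in the frame of tray_yellow between 0.043 and 0.055 m and x of holder_grip in the frame of tray_yellow between -0.05 and 0.05 m and y of holder_grip in the frame of tray_yellow between -0.095 and 0.095 m and z of holder_grip in the frame of tray_yellow between 0.038 and 0.05 m and ((y of bottle_red_mid in the frame of tray_blue above 0.005 m and y of tip_box_mid in the frame of tray_blue below -0.005 m) or (y of tip_box_mid in the frame of tray_blue above 0.005 m and y of bottle_red_mid in the frame of tray_blue below -0.005 m)) and ((y of bottle_green_mid in the frame of tray_yellow above 0.005 m and y of holder_grip in the frame of tray_yellow below -0.005 m) or (y of holder_grip in the frame of tray_yellow above 0.005 m and y of bottle_green_mid in the frame of tray_yellow below -0.005 m)) and angle between each of bottle_red_mid, bottle_green_mid, tip_box_mid, holder_grip, bottle_white_mid's own z axis and vertical below 0.12 rad and linear speed of each of bottle_red, bottle_green, tip_box, holder below 0.02 m/s and distance of bottle_white_mid from where it was at the start of the episode below 0.03 m); the robot touches nothing.
It fails at once if a kit item was tipped over (more than 0.7 rad) (angle between any of bottle_red_mid, bottle_green_mid, tip_box_mid, holder_grip's own z axis and vertical above 0.7 rad).
It fails at once if the white-capped bottle was moved by more than 30 mm or tipped (distance of bottle_white_mid from where it was at the start of the episode above 0.03 m or angle between bottle_white_mid's own z axis and vertical above 0.7 rad).
It also fails if it takes over 120 s, if anything falls off the work surface, if the arm or the gripper's body presses on something with over 40 N, if the wrist force passes 120 N, or if a joint passes its speed limit or range.

ROBOT

A 7-joint arm with a two-finger parallel gripper is mounted at the origin on the work surface. World frame = base frame: x ahead of the robot, y to its left, z up, the work surface at z = 0. Lengths are in m, angles in degrees, forces in N, time in s.
With the tool pointing down it reaches from about 0.35 to 0.9 m from the base axis. Payload 8.1 kg.
Tool frame: the origin (TCP) lies midway between the tips of the shut fingers; the grasp point (between the pads) lies 19 mm behind it; z points along the fingers, y is the line along which they close (so a half turn about z gives the same grasp; the last joint's range is limited). The gripper opens to 92 mm and grips with 3 to 60 N. Pads are 19 mm wide; open, the fingers measure 130 mm over their backs; the gripper's body (75 mm by 190 mm) begins 47 mm behind the grasp point.
Start: joints at [-70.279, 24.895, 1.432, 90.138, -0.665, 64.973, -4.303], TCP at [0.27, 0.564, 0.227] pointing down, gripper open.
Joint ranges: [-149.89, 149.89], [-25.12, 119.58], [-72.63, 75.52], [4.76, 147.25], [-75.54, 255.54], [6.69, 114.76], [-157.13, 157.13]. Speed limits (degrees/s): [127.2, 127.2, 172.46, 172.46, 180, 180, 180].

INTERFACE

Orientations are given as [roll, pitch, yaw] about the fixed x, y, z axes, in that order (R = Rz(yaw) Ry(pitch) Rx(roll)).
In Python, from station import read_state, capture, calibration, hand_in gives the robot as it stands.
- The arm moves only by the shell command python3 -m creep 'ROWS' [FORCE]. ROWS is JSON, a list of rows, each a list of 3 entries, a list of its own where there are three numbers: the opening, from 0 (shut) to 1 (fully open), then the shift along the tool's x, y, z in m, then the turn, a rotation vector about the tool's x, y, z in degrees. A call has 1 to 5 rows; each row shifts and turns the commanded pose from where the row before left it, along the tool's axes as they then stand; what a row does not reach is not made up. A row lasts 1/8 s, in which the tool goes at most 62.5 mm and 10.7 degrees, less where a joint would pass 70% of its speed; a pose out of reach is approached as far as the arm can. A call is refused whole if a number of a shift passes 0.0625 or a number of a turn 10.7, either way. A call with a gripper value outside its range is refused whole. The fingers move at their own pace and stop on an object; FORCE is the grip in N (left out, the last holds). Time passes only in rows, so rows that do not move let the fingers close. It gives the time, the measured TCP pose, the force, the opening and the grip force at its end, in the units of the state.
- read_state(): the state, without advancing time (a new reading comes with each control period).
- capture(name): name is "scene" or "top" or "wrist"; returns the picture (400x640x3 uint8, blue, green, red); there is no depth.
- calibration(name): a dict with "camera_matrix" (3x3 intrinsics, pixels), "distortion" ([k1, k2, p1, p2, k3] as OpenCV has them; the pictures are not rectified), "origin" and "rotation" of the camera in the world. Camera axes: x right, y down, z forward; pixel columns grow to the right and rows downward; lengths in m; the calibration is good to about 2 mm. A picture is of the moment at which its call begins: read the wrist's pose just before it. calibration takes no time and is no camera call; for the wrist camera it gives the pose at the moment of the call.
- hand_in(): hands the job in; it is judged then, once.
The state is a dict: "time": time; "joint_pos": joint angles; "qvel": joint speeds; "joint_efforts": joint torques, N m; "eef_pos": TCP position; "orientation": TCP orientation; "ft_force": force on the tool from outside, world axes, zero at the start; "moment": the same for the moment, N m; "finger_gap": finger opening in m; "finger_force": force on a finger pad.
Only numpy, scipy, OpenCV 4.12 (cv2) and the standard library are available. Lean on these libraries where they do the work, as an engineer would, in place of code of your own. Each camera call takes 0.05 s, during which the arm holds its last target. There are 200 camera calls.

## Working session

There is one attempt and no reset: what is moved stays moved. The work goes in short steps, Python scripts to look and compute and a shell command to move; the robot and the scene stay as the last step left them, time stands still between calls to the robot, and variables do not carry over. Pictures are saved under pics/ and viewed, at most 14 in all, crops included, and the job is handed in when it is done.

```bash
mkdir -p pics; ls; python3 - <<'E'
from station import *
import cv2
s=read_state();print(s)
for n in("scene","top"):
    cv2.imwrite(f"pics/{n}0.png",capture(n));c=calibration(n);print(n,c)
E
```

```text
pics
{'time': 0.0, 'joint_pos': array([-70.27919114,  24.93642041,   1.43095727,  90.19018734,
        -0.66404504,  64.97421992,  -4.30268765]), 'qvel': array([ 0.06588695, -0.01407555, -0.00457814,  0.02932543,  0.03375859,
       -0.00842377,  0.08735989]), 'joint_efforts': array([ 6.31127568e-04, -6.67868257e+01,  9.85261425e-01, -3.14448130e+01,
       -6.04612101e-02,  4.31871903e-02,  1.92875245e-04]), 'eef_pos': array([0.26987601, 0.56314418, 0.22593802]), 'orientation': array([-1.79907904e+02,  8.94625888e-03,  1.54397013e+02]), 'ft_force': array([-0.68043604, -0.17277012,  0.0140182 ]), 'moment': array([ 0.01293792, -0.0385884 , -0.00565827]), 'finger_force': 0.0, 'finger_gap': 0.09211905554993387}
scene {'camera_matrix': array([[400.63066538,   0.        , 324.42172463],
       [  0.        , 400.63066538, 199.84709068],
       [  0.        ,   0.        ,   1.        ]]), 'distortion': array([-0.10070801,  0.        ,  0.        ,  0.        ,  0.        ]), 'origin': array([ 1.17682186, -0.42354782,  0.67202152]), 'rotation': array([-126.82229576,   -0.32279229,   57.93968684])}
top {'camera_matrix': array([[377.64605985,   0.        , 316.68715847],
       [  0.        , 377.64605985, 194.09722727],
       [  0.        ,   0.        ,   1.        ]]), 'distortion': array([-0.08776409,  0.        ,  0.        ,  0.        ,  0.        ]), 'origin': array([ 0.29288971, -0.01981167,  1.08444314]), 'rotation': array([-1.69358432e+02,  4.63972527e-02, -8.88975789e+01])}
```

View pics/scene0.png

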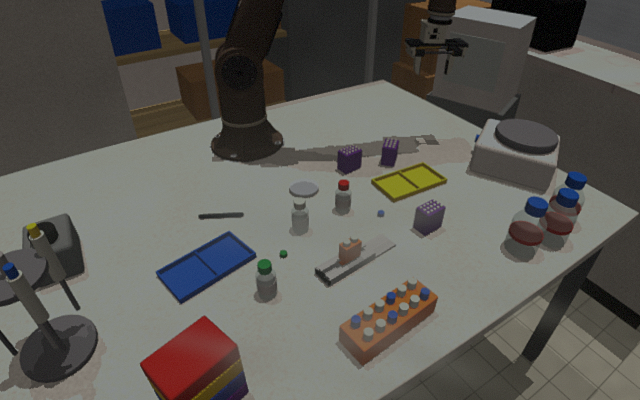

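View pics/top0.png

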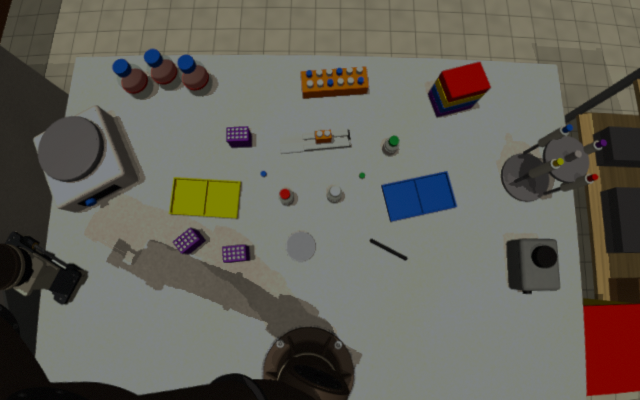

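The top view shows the red cap at (286,196), white at (335,193) and green at (391,145). The holder is at (323,136), with its black stop on the right and the open end on the left. The yellow tray is at (206,198) and the blue one at (419,196). The tip boxes are at (239,136), (187,240) and (236,253). The first is the farthest from the base at (310,360).

```bash
cat > h.py <<'E'
from station import *
import cv2, numpy as np
from scipy.spatial.transform import Rotation as Ro
def ray(c,px):
    K=np.array(c["camera_matrix"]);u=cv2.undistortPoints(np.array(px,float).reshape(-1,1,2),K,np.array(c["distortion"])).reshape(-1,2)
    return np.c_[u,np.ones(len(u))]@Ro.from_euler('xyz',c["rotation"],degrees=True).as_matrix().T
def onz(c,px,z):
    d=ray(c,px);o=np.array(c["origin"]);return (o+d*((z-o[2])/d[:,2])[:,None])[:,:2]
def proj(c,P):
    r=Ro.from_euler('xyz',c["rotation"],degrees=True).as_matrix()
    rv,_=cv2.Rodrigues(r.T);return cv2.projectPoints(np.array(P,float).reshape(-1,1,3),rv,-r.T@np.array(c["origin"]),np.array(c["camera_matrix"]),np.array(c["distortion"]))[0].reshape(-1,2)
H={"red":[(0,8),(172,180)],"green":[(50,75)],"blue":[(105,125)],"yellow":[(24,34)],"purple":[(130,160)],"orange":[(8,20)]}
def blobs(im,col,smin=110,vmin=40,amin=15):
    h=cv2.cvtColor(im,cv2.COLOR_BGR2HSV);m=sum(cv2.inRange(h,(a,smin,vmin),(b,255,255)) for a,b in H[col])
    cs,_=cv2.findContours(m,cv2.RETR_EXTERNAL,cv2.CHAIN_APPROX_NONE)
    out=[]
    for k in cs:
        if cv2.contourArea(k)>=amin:
            q=cv2.moments(k);out.append((q["m00"],q["m10"]/q["m00"],q["m01"]/q["m00"],k))
    return sorted(out,key=lambda t:-t[0])
E
python3 - <<'E'
from h import *
for n in("top","scene"):
    im=cv2.imread(f"pics/{n}0.png");c=calibration(n)
    for col,z in(("red",.082),("green",.082),("purple",.05),("orange",.06),("blue",.016),("yellow",.016)):
        for a,u,v,k in blobs(im,col)[:7]:
            p=onz(c,[(u,v)],z)[0]
            if 0.2<p[0]<.85 and abs(p[1])<.5:
                r=cv2.minAreaRect(k);b=onz(c,cv2.boxPoints(r),z)
                print(n,col,int(a),round(u),round(v),p.round(3),b.round(3).tolist() if col in("blue","yellow","purple") and n=="top" else "")
im=cv2.imread("pics/top0.png")
cv2.imwrite("pics/crop1.png",cv2.resize(im[110:230,160:460],(800,320),interpolation=cv2.INTER_CUBIC))
E
```

```text
top red 1310 464 81 [ 0.826 -0.441] 
top red 196 167 76 [0.826 0.431] 
top red 186 199 82 [0.806 0.334] 
top red 73 284 194 [0.481 0.072] 
top green 63 393 140 [ 0.638 -0.227] 
top purple 280 187 239 [0.353 0.339] [[0.346, 0.382], [0.388, 0.333], [0.356, 0.304], [0.314, 0.352]]
top purple 266 236 253 [0.319 0.201] [[0.336, 0.242], [0.344, 0.178], [0.302, 0.172], [0.295, 0.235]]
top purple 95 238 136 [0.654 0.214] [[0.681, 0.249], [0.681, 0.188], [0.639, 0.185], [0.638, 0.246]]
top orange 1462 334 84 [ 0.817 -0.061] 
top orange 102 323 138 [ 0.648 -0.03 ] 
top blue 2428 419 196 [ 0.494 -0.31 ] [[0.525, -0.202], [0.573, -0.402], [0.464, -0.42], [0.418, -0.223]]
top blue 49 437 96 [ 0.807 -0.379] [[0.833, -0.353], [0.844, -0.372], [0.768, -0.406], [0.757, -0.387]]
top yellow 2468 205 197 [0.478 0.309] [[0.427, 0.412], [0.539, 0.415], [0.529, 0.207], [0.419, 0.208]]
top yellow 113 443 95 [ 0.812 -0.399] [[0.824, -0.348], [0.867, -0.384], [0.794, -0.46], [0.752, -0.423]]
top yellow 25 472 98 [ 0.805 -0.491] [[0.8, -0.462], [0.82, -0.522], [0.811, -0.523], [0.791, -0.464]]
scene red 4502 188 360 [ 0.764 -0.423] 
scene red 74 343 184 [0.48  0.074] 
scene green 84 264 264 [ 0.63  -0.222] 
scene green 16 283 252 [ 0.621 -0.174] 
scene purple 29 232 396 [ 0.84  -0.381] 
scene purple 24 351 153 [0.313 0.218] 
scene orange 51 231 373 [ 0.807 -0.369] 
scene blue 3202 205 266 [ 0.504 -0.317] 
scene yellow 1413 408 180 [0.484 0.306]
```

View pics/crop1.png

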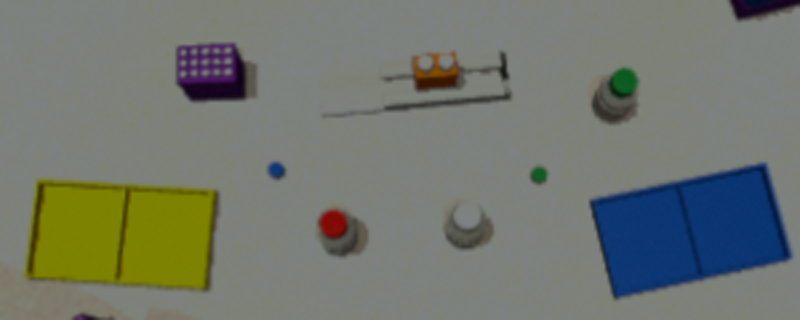

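The crop confirms the layout. The rail's near edge runs from (322,115) at the open end to (509,97) at the stop, and the far box's top face is almost axis-aligned. I'll turn the tool to yaw 90°, so tool x is world +y and tool y is world +x, and meanwhile compute the yaws.

```bash
python3 -m creep '[[1,[0,0,0],[0,0,10.7]],[1,[0,0,0],[0,0,10.7]],[1,[0,0,0],[0,0,10.7]],[1,[0,0,0],[0,0,10.7]],[1,[0,0,0],[0,0,10.7]]]' 20; python3 -m creep '[[1,[0,0,0],[0,0,10.7]],[1,[-0.06,0.06,0],[0,0,0]],[1,[-0.06,0.06,0],[0,0,0]],[1,[-0.06,0.06,0],[0,0,0]],[1,[-0.06,0.06,0],[0,0,0]]]'; python3 - <<'E'
from h import *
c=calibration("top")
f=lambda x,y:(160+x*300/800-.3,110+y*120/320-.3)
p=onz(c,[f(322,115),f(509,97)],.0)
print("rail near edge",p, np.degrees(np.arctan2(*(p[0]-p[1]))))
p=onz(c,[f(386,108),f(509,97)],.02);print("lip near edge",p)
p=onz(c,[f(384,78),f(502,66),f(503,52)],.02);print("lip far inner/stop",p)
p=onz(c,[f(177,45),f(235,43),f(242,70),f(178,72)],.066);print("box top",p,p.mean(0))
p=onz(c,[f(425,64),f(446,62)],.078);print("holder caps z.078",p,p.mean(0))
print("white",onz(c,[f(467,216)],.09),"red",onz(c,[f(334,223)],.09),"green",onz(c,[f(623,82)],.09))
for nm,q in(("yellow",[(38,181),(215,190),(208,289),(27,280)]),("blue",[(591,202),(766,165),(790,258),(616,298)])):
    p=onz(c,[f(*a) for a in q],.012);print(nm,p.tolist(),p.mean(0), np.degrees(np.arctan2(*(p[0]-p[1]))))
E
```

```text
time: 0.72
eef_pos: [0.2699, 0.5634, 0.2263]
orientation: [-180.0, 0.0, 100.5]
ft_force: [-0.1, 0.3, 0.6]
finger_gap: 0.0919
finger_force: 0.0
time: 1.35
eef_pos: [0.4484, 0.3859, 0.2265]
orientation: [-180.0, 0.0, 90.2]
ft_force: [0.6, 1.0, -0.3]
finger_gap: 0.0921
finger_force: 0.0
rail near edge [[ 0.62002933  0.09569565]
 [ 0.64508353 -0.11382795]] -6.818878326679816
lip near edge [[ 0.62326445  0.02334185]
 [ 0.63858814 -0.11209404]]
lip far inner/stop [[ 0.65788782  0.02645805]
 [ 0.67446626 -0.10428802]
 [ 0.69093904 -0.10537771]]
box top [[0.67595431 0.24791437]
 [0.67896126 0.18530548]
 [0.64862372 0.17602737]
 [0.64548802 0.24467667]] [0.66225683 0.21348097]
holder caps z.078 [[ 0.65424842 -0.01873526]
 [ 0.65689344 -0.0407699 ]] [ 0.65557093 -0.02975258]
white [[ 0.48989804 -0.06391237]] red [[0.48017381 0.06973989]] green [[ 0.63479749 -0.22458703]]
yellow [[0.5359359073038236, 0.4073469437378065], [0.5291413950399103, 0.20861916559981727], [0.4200629970065658, 0.21007454913471338], [0.42540614032930657, 0.40974443111704273]] [0.47763661 0.30894627] 1.9581826746954079
blue [[0.5235254485561345, -0.20258846852412418], [0.5693770786249719, -0.39852320949142683], [0.46554365334261794, -0.42047707395385847], [0.4187702548250637, -0.22832206876041342]] [ 0.49430411 -0.31247771] -13.171046086616474
```

```bash
python3 -m creep '[[1,[-0.034,0.042,0],[0,0,0]],[1,[-0.034,0.042,0],[0,0,0]],[1,[-0.034,0.042,0],[0,0,0]],[1,[-0.034,0.042,0],[0,0,0]],[1,[-0.034,0.042,0],[0,0,-2.5]]]'; python3 - <<'E'
from h import *
c=calibration("wrist");cv2.imwrite("pics/w1.png",capture("wrist"));print(c["origin"],c["rotation"],c["camera_matrix"])
E
```

```text
time: 1.98
eef_pos: [0.659, 0.2172, 0.2263]
orientation: [-180.0, 0.0, 92.8]
ft_force: [-0.2, -0.4, -0.6]
finger_gap: 0.0917
finger_force: 0.0
[0.65695082 0.28348102 0.38469538] [1.65464922e+02 3.09595440e-02 2.77159816e+00] [[298.36368466   0.         317.90925166]
 [  0.         298.36368466 199.34162139]
 [  0.           0.           1.        ]]
```

View pics/w1.png

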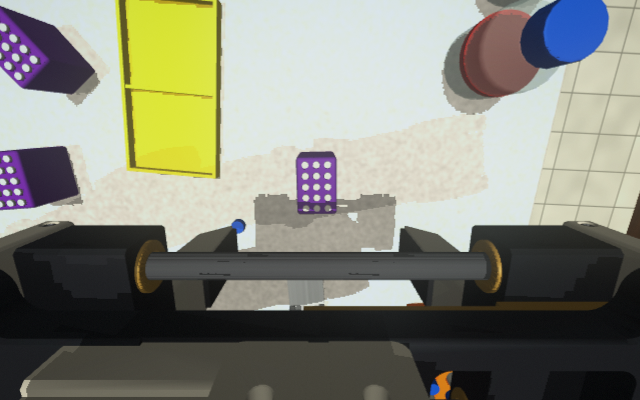

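The wrist view shows the box at (297–336, 152–213), closely aligned with the image, and between the fingers laterally.

```bash
python3 - <<'E'
from h import *
c=calibration("wrist");im=cv2.imread("pics/w1.png")
for a,u,v,k in blobs(im,"purple",80)[:4]:
    r=cv2.minAreaRect(k);print(int(a),u,v,r)
    if 280<u<350: print(onz(c,cv2.boxPoints(r),.066),onz(c,[r[0]],.066)); print(cv2.approxPolyDP(k,4,True).reshape(-1,2).tolist())
b=blobs(im,"yellow",80)[0][3]; b=cv2.boxPoints(cv2.minAreaRect(b));print(b);p=onz(c,b,.012);print(p,p.mean(0))
E
```

```text
3788 31.143460472482513 48.83137565439268 ((25.749998092651367, 45.25000762939453), (91.92388916015625, 65.76094818115234), 45.0)
2794 27.51726605832886 180.3235522156617 ((32.50345230102539, 177.5413818359375), (58.46402359008789, 70.00733947753906), 85.2363510131836)
2084 316.11705444950826 184.30830734788518 ((316.0, 184.5), (57.0, 38.0), 90.0)
[[0.64217935 0.23818404]
 [0.68250997 0.23989859]
 [0.68615568 0.17656883]
 [0.64375491 0.17479035]] [[0.66361349 0.20815276]]
[[333, 156], [297, 158], [299, 212], [335, 211]]
[[115.   0.]
 [220.   0.]
 [220. 178.]
 [115. 178.]]
[[0.43573379 0.39330713]
 [0.55038043 0.39836348]
 [0.54220863 0.19993325]
 [0.40978181 0.1943269 ]] [0.48452617 0.29648269]
```

```bash
python3 -m creep '[[1,[-0.008,0.003,0],[0,0,0]],[1,[0,0,0.06],[0,0,0]],[1,[0,0,0.06],[0,0,0]],[1,[0,0,0.05],[0,0,0]],[1,[0,0,0.028],[0,0,0]]]'; python3 -m creep '[[0,[0,0,0],[0,0,0]],[0,[0,0,0],[0,0,0]],[0,[0,0,0],[0,0,0]],[0,[0,0,0],[0,0,0]],[0,[0,0,0],[0,0,0]]]' 20;python3 -m creep '[[0,[0,0,0],[0,0,0]],[0,[0,0,0],[0,0,0]],[0,[0,0,0],[0,0,0]],[0,[0,0,0],[0,0,0]],[0,[0,0,0],[0,0,0]]]'
```

```text
time: 2.65
eef_pos: [0.6584, 0.2116, 0.0255]
orientation: [-179.7, 0.0, 92.8]
ft_force: [0.6, 0.1, -0.5]
finger_gap: 0.0916
finger_force: 0.0
time: 3.28
eef_pos: [0.6615, 0.2105, 0.0294]
orientation: [180.0, -0.0, 92.7]
ft_force: [-1.0, 0.1, 0.7]
finger_gap: 0.0463
finger_force: 0.3
time: 3.9
eef_pos: [0.6615, 0.2104, 0.0292]
orientation: [180.0, -0.0, 92.7]
ft_force: [-2.6, 1.2, 4.7]
finger_gap: 0.0439
finger_force: 20.0
```

```bash
python3 -m creep '[[0,[0,0,-0.04],[0,0,0]],[0,[0,0,-0.05],[0,0,0]],[0,[0,0,-0.05],[0,0,0]],[0,[-0.04,-0.013,0],[0,0,0]],[0,[-0.055,-0.018,0],[0,0,0]]]'; python3 -m creep '[[0,[-0.055,-0.018,0],[0,0,0]],[0,[-0.055,-0.018,0],[0,0,0]],[0,[-0.055,-0.018,0],[0,0,0]],[0,[-0.055,-0.018,0],[0,0,0]],[0,[-0.055,-0.018,0],[0,0,0]]]';python3 -m creep '[[0,[-0.055,-0.018,0],[0,0,0]],[0,[-0.055,-0.018,0],[0,0,0]],[0,[-0.055,-0.018,0],[0,0,0]],[0,[-0.03,-0.01,0],[0,0,-10]],[0,[0,0,0],[0,0,0]]]'; python3 - <<'E'
from h import *
c=calibration("wrist");im=capture("wrist");cv2.imwrite("pics/w2.png",im);print(c["origin"],read_state()["eef_pos"])
E
```

```text
time: 4.53
eef_pos: [0.635, 0.1147, 0.169]
orientation: [179.9, -0.0, 92.9]
ft_force: [0.3, -1.6, -0.1]
finger_gap: 0.0437
finger_force: 20.0
time: 5.15
eef_pos: [0.5572, -0.1667, 0.1687]
orientation: [180.0, 0.0, 92.7]
ft_force: [0.9, 0.2, -1.5]
finger_gap: 0.044
finger_force: 20.0
time: 5.78
eef_pos: [0.501, -0.3666, 0.1686]
orientation: [-179.9, 0.1, 102.5]
ft_force: [0.0, 0.0, -1.2]
finger_gap: 0.0437
finger_force: 20.0
[ 0.48772079 -0.30149323  0.32695786] [ 0.50221405 -0.36408515  0.16845204]
```

View pics/w2.png

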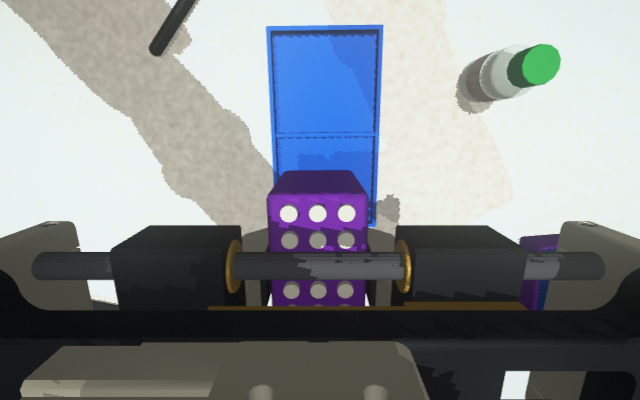

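The blue tray is straight below: its far corners are at (268,27) and (383,27), with the divider at (277–377,133). The box is held upright over the second compartment.

```bash
python3 - <<'E'
from h import *
c=calibration("wrist");t=read_state()["eef_pos"]
p=onz(c,[(268,27),(383,27),(277,133),(377,133)],.016);print(p)
e=p[1]-p[0];print(np.degrees(np.arctan2(e[1],e[0])),np.linalg.norm(e))
y=-np.array([e[1],-e[0]])/np.linalg.norm(e);far=p[:2].mean(0);ctr=far-.1*y
print("centre",ctr,"div",p[2:].mean(0),"target -y",p[2:].mean(0)-.049*y,"+y",p[2:].mean(0)+.049*y,t)
E
```

```text
[[ 0.42458666 -0.22537556]
 [ 0.52968715 -0.20211224]
 [ 0.45050525 -0.31889509]
 [ 0.54986435 -0.29689145]]
12.48083013718632 0.10764430014215831
centre [ 0.4987482  -0.31138074] div [ 0.5001848  -0.30789327] target -y [ 0.51077434 -0.35573532] +y [ 0.48959527 -0.26005122] [ 0.50221405 -0.36408515  0.16845204]
```

```bash
python3 -m creep '[[0,[0.004,0.006,0.02],[0,0,0]],[0,[0,0,0.05],[0,0,0]],[0,[0,0,0.04],[0,0,0]],[0,[0,0,0.018],[0,0,0]],[0,[0,0,0.006],[0,0,0]]]'; python3 -m creep '[[0,[0,0,0],[0,0,0]],[0,[0,0,0],[0,0,0]]]'
```

```text
time: 6.45
eef_pos: [0.5084, -0.3566, 0.0342]
orientation: [-180.0, -0.1, 102.7]
ft_force: [0.1, -0.3, -0.9]
finger_gap: 0.044
finger_force: 20.0
time: 6.7
eef_pos: [0.5091, -0.3581, 0.0362]
orientation: [179.9, 0.1, 102.7]
ft_force: [0.8, -0.1, -0.7]
finger_gap: 0.0441
finger_force: 20.0
```

```bash
python3 -m creep '[[0,[0,0,0.002],[0,0,0]],[0,[0,0,0],[0,0,0]],[0.75,[0,0,0],[0,0,0]],[0.75,[0,0,0],[0,0,0]],[0.75,[0,0,0],[0,0,0]]]';  python3 -m creep '[[0.75,[0,0,-0.03],[0,0,0]],[0.75,[0,0,-0.06],[0,0,0]],[1,[0,0,-0.06],[0,0,0]],[1,[0,0,0],[0,0,10]],[1,[0.05,-0.001,0],[0,0,0]]]';python3 -m creep '[[1,[0.055,-0.001,0],[0,0,0]],[1,[0.055,-0.001,0],[0,0,0]],[1,[0.055,-0.001,0],[0,0,0]],[1,[0.055,-0.001,0],[0,0,0]],[1,[0.055,-0.001,0],[0,0,0]]]'; python3 -m creep '[[1,[0.055,-0.001,0],[0,0,0]],[1,[0.05,-0.001,0],[0,0,0]],[1,[0,0,0],[0,0,0]]]'; python3 - <<'E'
from h import *
im=capture("wrist");cv2.imwrite("pics/w3.png",im);c=calibration("wrist");t=capture("top");cv2.imwrite("pics/t3.png",t)
print(read_state()["eef_pos"])
for a,u,v,k in blobs(im,"red",100)[:3]: print(a,u,v,cv2.minAreaRect(k),onz(c,[(u,v)],.09))
ct=calibration("top")
for a,u,v,k in blobs(t,"purple")[:4]: print(a,u,v,onz(ct,[(u,v)],.06))
E
```

```text
time: 7.32
eef_pos: [0.5082, -0.3575, 0.0328]
orientation: [180.0, -0.0, 102.7]
ft_force: [1.1, 0.3, -0.4]
finger_gap: 0.0673
finger_force: 0.0
time: 7.95
eef_pos: [0.5045, -0.311, 0.1838]
orientation: [179.9, 0.2, 92.2]
ft_force: [0.5, 0.9, -0.1]
finger_gap: 0.0905
finger_force: 0.0
time: 8.57
eef_pos: [0.4866, -0.0314, 0.183]
orientation: [180.0, -0.0, 92.7]
ft_force: [1.0, -0.6, -0.4]
finger_gap: 0.0916
finger_force: 0.0
time: 8.95
eef_pos: [0.4795, 0.076, 0.1827]
orientation: [-180.0, -0.1, 93.1]
ft_force: [0.3, -1.6, -0.6]
finger_gap: 0.0921
finger_force: 0.0
[0.47987436 0.07155635 0.18274264]
819.5 319.644702054098 203.4502745576571 ((319.5, 203.0), (34.0, 31.0), 90.0) [[0.48245436 0.07093119]]
370.0 434.6504504504504 190.09099099099097 [[ 0.50297576 -0.34404196]]
302.0 187.67163355408388 239.53918322295803 [[0.35233196 0.33461975]]
87.5 435.37714285714287 104.78857142857143 [[ 0.75822154 -0.35792056]]
45.0 601.9333333333333 142.87037037037035 [[ 0.65860534 -0.87083325]]
```

View pics/w3.png

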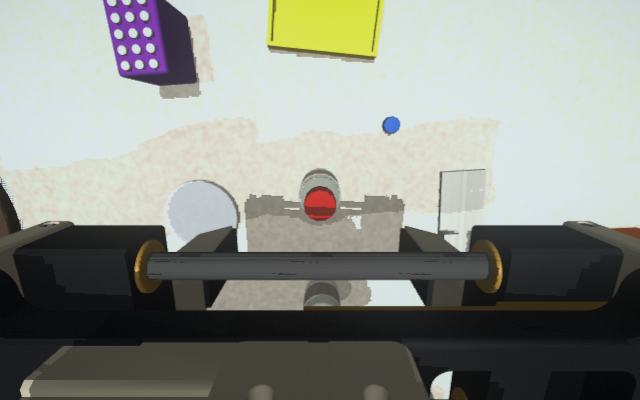

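The wrist view shows the red cap at (320,203), between the fingers, with nothing under the finger tips. I'll descend and grip.

```bash
python3 -m creep '[[1,[0,0.002,0.03],[0,0,0]],[1,[0,0,0.05],[0,0,0]],[1,[0,0,0.05],[0,0,0]],[1,[0,0,0.018],[0,0,0]],[1,[0,0,0],[0,0,0]]]'; python3 -m creep '[[0,[0,0,0],[0,0,0]],[0,[0,0,0],[0,0,0]],[0,[0,0,0],[0,0,0]],[0,[0,0,0],[0,0,0]],[0,[0,0,0],[0,0,0]]]' 20;python3 -m creep '[[0,[0,0,0],[0,0,0]],[0,[0,0,0],[0,0,0]],[0,[0,0,0],[0,0,0]]]'
```

```text
time: 9.68
eef_pos: [0.4812, 0.0696, 0.0337]
orientation: [-179.8, 0.1, 92.5]
ft_force: [0.4, 0.2, -0.1]
finger_gap: 0.092
finger_force: 0.0
time: 10.3
eef_pos: [0.482, 0.0719, 0.0349]
orientation: [180.0, -0.0, 92.7]
ft_force: [0.3, 0.3, 0.5]
finger_gap: 0.0465
finger_force: 0.0
time: 10.68
eef_pos: [0.4819, 0.0718, 0.0348]
orientation: [-180.0, -0.0, 92.7]
ft_force: [-0.9, 0.2, 2.9]
finger_gap: 0.0412
finger_force: 20.0
```

```bash
python3 -m creep '[[0,[0,0,-0.03],[0,0,0]],[0,[0,0,-0.05],[0,0,0]],[0,[0,0,-0.05],[0,0,0]],[0,[0,0,0],[0,0,0]],[0,[-0.035,-0.001,0],[0,0,0]]]'; python3 -m creep '[[0,[-0.055,-0.002,0],[0,0,0]],[0,[-0.055,-0.002,0],[0,0,0]],[0,[-0.055,-0.002,0],[0,0,0]],[0,[-0.055,-0.002,0],[0,0,0]],[0,[-0.05,-0.002,0],[0,0,0]]]';python3 -m creep '[[0,[-0.03,-0.001,0],[0,0,0]],[0,[0,0,0],[0,0,0]],[0,[0,0,0],[0,0,0]]]'; python3 - <<'E'
from h import *
im=capture("wrist");c=calibration("wrist");print(read_state()["eef_pos"])
k=blobs(im,"blue",100)[0][3];print(cv2.boundingRect(k));q=cv2.approxPolyDP(k,5,True).reshape(-1,2);print(np.c_[q,onz(c,q,.016)].round(3).tolist())
E
```

```text
time: 11.3
eef_pos: [0.4825, 0.039, 0.1643]
orientation: [180.0, -0.1, 93.0]
ft_force: [0.1, -1.2, -2.2]
finger_gap: 0.0415
finger_force: 20.0
time: 11.92
eef_pos: [0.4844, -0.2352, 0.1633]
orientation: [-179.9, -0.0, 92.7]
ft_force: [0.1, -0.0, -1.1]
finger_gap: 0.0413
finger_force: 20.0
time: 12.3
eef_pos: [0.4852, -0.2624, 0.1635]
orientation: [-179.9, -0.1, 92.7]
ft_force: [0.4, -0.3, -2.0]
finger_gap: 0.0414
finger_force: 20.0
[ 0.48551298 -0.26202238  0.16380944]
(256, 131, 121, 101)
[[361.0, 131.0, 0.527, -0.202], [256.0, 151.0, 0.422, -0.227], [273.0, 225.0, 0.44, -0.306], [281.0, 231.0, 0.449, -0.312], [295.0, 205.0, 0.463, -0.282], [319.0, 197.0, 0.488, -0.272], [339.0, 204.0, 0.51, -0.279], [355.0, 231.0, 0.529, -0.308], [359.0, 225.0, 0.533, -0.301], [376.0, 230.0, 0.552, -0.306]]
```

The corners agree with the target to about 2 mm, so I'll lower and release.

```bash
python3 -m creep '[[0,[0,0,0.03],[0,0,0]],[0,[0,0,0.05],[0,0,0]],[0,[0,0,0.03],[0,0,0]],[0,[0,0,0.011],[0,0,0]],[0,[0,0,0.004],[0,0,0]]]'; python3 -m creep '[[0,[0,0,0],[0,0,0]],[0,[0,0,0],[0,0,0]],[0.75,[0,0,0],[0,0,0]],[0.75,[0,0,0],[0,0,0]],[0.75,[0,0,0],[0,0,0]]]';  python3 -m creep '[[0.75,[0,0,-0.03],[0,0,0]],[0.75,[0,0,-0.05],[0,0,0]],[1,[0,0,-0.06],[0,0,0]],[1,[0.014,0.05,0],[0,0,0]],[1,[0.014,0.05,0],[0,0,0]]]'; python3 -m creep '[[1,[0.014,0.048,0],[0,0,0]],[1,[0,0,0],[0,0,0]],[1,[0,0,0],[0,0,0]]]'; python3 - <<'E'
from h import *
im=capture("wrist");c=calibration("wrist");t=capture("top");cv2.imwrite("pics/t4.png",t);print(read_state()["eef_pos"])
for a,u,v,k in blobs(im,"green",100)[:3]: print(a,u,v,onz(c,[(u,v)],.09))
for a,u,v,k in blobs(t,"red")[:5]: print(a,u,v,onz(calibration("top"),[(u,v)],.09))
E
```

```text
time: 12.98
eef_pos: [0.486, -0.2628, 0.0397]
orientation: [-180.0, -0.0, 92.8]
ft_force: [-0.4, -0.5, -1.3]
finger_gap: 0.0417
finger_force: 20.0
time: 13.6
eef_pos: [0.4858, -0.2635, 0.0399]
orientation: [180.0, 0.0, 92.7]
ft_force: [0.2, 0.4, -0.5]
finger_gap: 0.0663
finger_force: 0.0
time: 14.22
eef_pos: [0.5859, -0.2308, 0.1814]
orientation: [179.8, 0.0, 92.6]
ft_force: [0.0, -0.5, 0.5]
finger_gap: 0.0911
finger_force: 0.0
time: 14.6
eef_pos: [0.6309, -0.215, 0.1793]
orientation: [-179.9, 0.0, 92.7]
ft_force: [-0.2, 0.4, 0.4]
finger_gap: 0.092
finger_force: 0.0
[ 0.63036914 -0.21565182  0.17981437]
682.5 324.9448107448107 213.96825396825395 [[ 0.63811915 -0.22629297]]
185.0 249.59459459459458 115.7126126126126 [[ 0.57359815 -0.14686172]]
4781.5 611.8619680016731 348.333437903029 [[ 0.07300421 -0.81694752]]
526.5 475.95726495726495 82.56916745805634 [[ 0.81882334 -0.47261205]]
191.5 138.36205395996518 84.80591818973019 [[0.79470803 0.51195354]]
181.5 167.1285583103765 76.5307621671258 [[0.82050133 0.42782189]]
169.0 198.9526627218935 82.67159763313609 [[0.8006294  0.33090835]]
```

```bash
python3 -m creep '[[1,[-0.01,0.006,0.02],[0,0,0]],[1,[0,0,0.05],[0,0,0]],[1,[0,0,0.05],[0,0,0]],[1,[0,0,0.025],[0,0,0]],[1,[0,0,0],[0,0,0]]]'; python3 -m creep '[[0,[0,0,0],[0,0,0]],[0,[0,0,0],[0,0,0]],[0,[0,0,0],[0,0,0]],[0,[0,0,0],[0,0,0]],[0,[0,0,0],[0,0,0]]]' 20;python3 -m creep '[[0,[0,0,0],[0,0,0]],[0,[0,0,0],[0,0,0]],[0,[0,0,0],[0,0,0]]]'
```

```text
time: 15.32
eef_pos: [0.6357, -0.2246, 0.0319]
orientation: [-179.7, -0.1, 92.6]
ft_force: [-0.5, -0.5, 0.5]
finger_gap: 0.0916
finger_force: 0.0
time: 15.95
eef_pos: [0.6382, -0.2242, 0.0349]
orientation: [180.0, 0.0, 92.7]
ft_force: [0.2, 0.3, 0.0]
finger_gap: 0.0464
finger_force: 0.0
time: 16.32
eef_pos: [0.638, -0.2242, 0.0348]
orientation: [180.0, -0.0, 92.7]
ft_force: [-1.0, 0.9, 2.2]
finger_gap: 0.0412
finger_force: 20.0
```

```bash
python3 -m creep '[[0,[0,0,-0.03],[0,0,0]],[0,[0,0,-0.05],[0,0,0]],[0,[0,0,-0.05],[0,0,0]],[0,[0,0,0],[0,0,0]],[0,[0.035,-0.008,0],[0,0,0]]]'; python3 -m creep '[[0,[0.056,-0.012,0],[0,0,0]],[0,[0.056,-0.012,0],[0,0,0]],[0,[0.056,-0.012,0],[0,0,0]],[0,[0.056,-0.012,0],[0,0,0]],[0,[0.056,-0.012,0],[0,0,0]]]';python3 -m creep '[[0,[0.056,-0.012,0],[0,0,0]],[0,[0.056,-0.012,0],[0,0,0]],[0,[0.056,-0.012,0],[0,0,0]],[0,[0.056,-0.012,0],[0,0,0]],[0,[0.03,-0.006,0],[0,0,0]]]';python3 -m creep '[[0,[0.02,-0.008,0],[0,0,0]],[0,[0,0,0],[0,0,0]],[0,[0,0,0],[0,0,0]]]'; python3 - <<'E'
from h import *
im=capture("wrist");cv2.imwrite("pics/w5.png",im);c=calibration("wrist");print(read_state()["eef_pos"])
k=blobs(im,"yellow",100)[0][3];print(cv2.boundingRect(k));q=cv2.approxPolyDP(k,5,True).reshape(-1,2);print(np.c_[q,onz(c,q,.016)].round(3).tolist())
E
```

```text
time: 16.95
eef_pos: [0.6278, -0.1926, 0.1644]
orientation: [180.0, 0.1, 92.4]
ft_force: [0.6, 0.9, -1.5]
finger_gap: 0.0413
finger_force: 20.0
time: 17.58
eef_pos: [0.5539, 0.0889, 0.1637]
orientation: [-179.9, 0.0, 92.7]
ft_force: [0.6, 0.5, -2.3]
finger_gap: 0.0416
finger_force: 20.0
time: 18.2
eef_pos: [0.4869, 0.3419, 0.1633]
orientation: [-179.9, -0.0, 92.9]
ft_force: [0.6, -0.8, -1.7]
finger_gap: 0.0416
finger_force: 20.0
time: 18.58
eef_pos: [0.4811, 0.3561, 0.1645]
orientation: [180.0, 0.1, 92.6]
ft_force: [0.3, -0.3, -1.3]
finger_gap: 0.0414
finger_force: 20.0
[0.48129194 0.35598779 0.16466162]
(264, 129, 114, 108)
[[269.0, 129.0, 0.431, 0.413], [264.0, 228.0, 0.426, 0.308], [276.0, 225.0, 0.439, 0.312], [281.0, 236.0, 0.444, 0.299], [297.0, 208.0, 0.461, 0.332], [323.0, 202.0, 0.489, 0.34], [346.0, 216.0, 0.514, 0.325], [355.0, 236.0, 0.526, 0.303], [366.0, 224.0, 0.537, 0.317], [377.0, 139.0, 0.54, 0.408]]
```

View pics/w5.png

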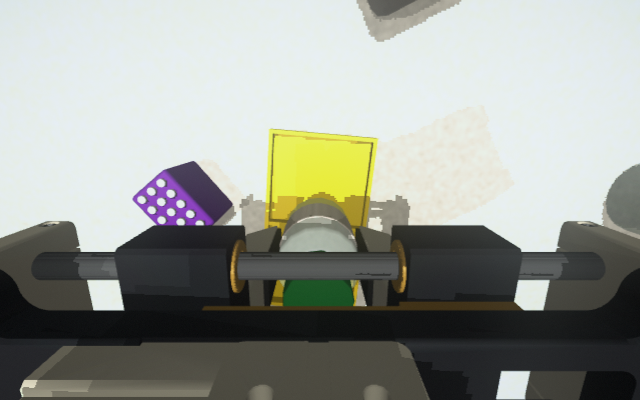

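The bottle hangs over the yellow tray's +y compartment, whose far edge runs (269,129)–(377,139). I'll lower and release it.

```bash
python3 -m creep '[[0,[0.003,0.001,0.03],[0,0,0]],[0,[0,0,0.05],[0,0,0]],[0,[0,0,0.03],[0,0,0]],[0,[0,0,0.01],[0,0,0]],[0,[0,0,0.005],[0,0,0]]]'; python3 -m creep '[[0,[0,0,0],[0,0,0]],[0,[0,0,0],[0,0,0]],[0.75,[0,0,0],[0,0,0]],[0.75,[0,0,0],[0,0,0]],[0.75,[0,0,0],[0,0,0]]]';  python3 -m creep '[[0.75,[0,0,-0.03],[0,0,0]],[0.75,[0,0,-0.05],[0,0,0]],[1,[0,0,-0.06],[0,0,0]],[1,[-0.055,0.018,0],[0,0,0]],[1,[-0.055,0.018,0],[0,0,0]]]'; python3 -m creep '[[1,[-0.055,0.02,0],[0,0,0]],[1,[-0.055,0.02,0],[0,0,0]],[1,[-0.055,0.02,0],[0,0,-4]],[1,[-0.055,0.025,0],[0,0,0]],[1,[-0.055,0.025,0],[0,0,0]]]'; python3 -m creep '[[1,[0,0,0],[0,0,0]],[1,[0,0,0],[0,0,0]]]'; python3 - <<'E'
from h import *
im=capture("wrist");c=calibration("wrist");cv2.imwrite("pics/w6.png",im);t=capture("top");cv2.imwrite("pics/t6.png",t);s=read_state();print(s["eef_pos"],s["orientation"])
for a,u,v,k in blobs(im,"orange",90)[:3]: print(a,u,v,onz(c,[(u,v)],.068),cv2.minAreaRect(k))
for a,u,v,k in blobs(t,"green")[:3]: print(a,u,v,onz(calibration("top"),[(u,v)],.09))
E
```

```text
time: 19.25
eef_pos: [0.4822, 0.3604, 0.0401]
orientation: [180.0, -0.0, 92.6]
ft_force: [-0.1, -0.3, -1.1]
finger_gap: 0.0418
finger_force: 20.0
time: 19.88
eef_pos: [0.4814, 0.3612, 0.04]
orientation: [180.0, -0.0, 92.7]
ft_force: [-0.9, 0.3, -0.4]
finger_gap: 0.066
finger_force: 0.0
time: 20.5
eef_pos: [0.5231, 0.2524, 0.1808]
orientation: [179.9, -0.1, 92.8]
ft_force: [-0.1, -0.0, -0.0]
finger_gap: 0.0906
finger_force: 0.0
time: 21.12
eef_pos: [0.6534, -0.0141, 0.1799]
orientation: [180.0, -0.0, 96.7]
ft_force: [0.5, 1.8, -0.8]
finger_gap: 0.0913
finger_force: 0.0
time: 21.38
eef_pos: [0.6524, -0.0124, 0.1794]
orientation: [-180.0, -0.0, 96.7]
ft_force: [-0.2, 0.3, 0.1]
finger_gap: 0.0918
finger_force: 0.0
[ 0.652236   -0.01078594  0.17956933] [-1.79975861e+02 -6.19105076e-02  9.68128991e+01]
5400.0 482.2731790123456 192.52163580246912 [[0.8044786  0.00971235]] ((490.0301513671875, 204.47705078125), (90.71599578857422, 100.51879119873047), 7.696051120758057)
1213.0 490.0568837592745 306.3234405056334 [[ 0.84302993 -0.10681645]] ((455.5, 305.5), (7.0, 303.0), 90.0)
1085.0 321.989400921659 204.51059907834102 [[ 0.65807687 -0.01931059]] ((322.5, 209.0), (54.0, 27.0), 90.0)
71.5 179.3916083916084 191.25407925407924 [[0.4804296  0.35760641]]
```

View pics/w6.png

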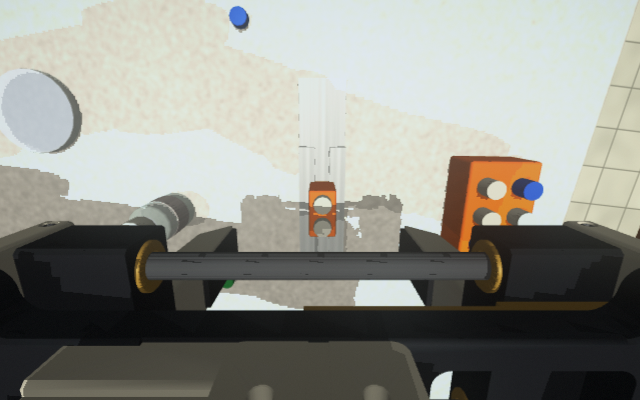

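The holder's caps are at (322,205) and (322,228). The rail runs straight up the image, with the open end at row 78 and the lip ends at row 147. The orange rack at (490,200) is clear of the fingers.

```bash
python3 - <<'E'
from h import *
c=calibration("wrist")
e=onz(c,[(299,78),(345,78)],.006);l=onz(c,[(299,147),(345,147)],.02);print(e,e.mean(0),np.linalg.norm(e[1]-e[0]));print(l,l.mean(0),np.linalg.norm(l[1]-l[0]))
d=e.mean(0)-l.mean(0);print(np.linalg.norm(d),np.degrees(np.arctan2(-d[0],d[1])))
p=onz(c,[(322,204),(322,228)],.078);print(p,p.mean(0));print(onz(c,[(309,194),(335,194),(336,237),(309,237)],.068))
E
```

```text
[[0.62053673 0.09692717]
 [0.66804628 0.10260616]] [0.64429151 0.09976666] 0.04784776656726102
[[0.6285832  0.02758807]
 [0.67669077 0.03334191]] [0.65263699 0.03046499] 0.048450430310743184
0.06980235602439318 6.866634351262085
[[ 0.65754781 -0.01559324]
 [ 0.66035366 -0.03839439]] [ 0.65895073 -0.02699381]
[[ 0.64482229 -0.01016573]
 [ 0.66884472 -0.00729131]
 [ 0.6754829  -0.04951648]
 [ 0.64957776 -0.05261754]]
```

```bash
python3 -m creep '[[1,[-0.016,0.005,0.02],[0,0,0]],[1,[0,0,0.05],[0,0,0]],[1,[0,0,0.05],[0,0,0]],[1,[0,0,0.02],[0,0,0]],[1,[0,0,0.009],[0,0,0]]]'; python3 -m creep '[[1,[0,0,0],[0,0,0]],[0,[0,0,0],[0,0,0]],[0,[0,0,0],[0,0,0]],[0,[0,0,0],[0,0,0]],[0,[0,0,0],[0,0,0]]]' 8;python3 -m creep '[[0,[0,0,0],[0,0,0]],[0,[0,0,0],[0,0,0]],[0,[0,0,0],[0,0,0]],[0,[0,0,0],[0,0,0]],[0,[0,0,0],[0,0,0]]]'
```

```text
time: 22.1
eef_pos: [0.6592, -0.028, 0.0298]
orientation: [-179.9, 0.0, 96.7]
ft_force: [0.1, -0.5, 0.3]
finger_gap: 0.0916
finger_force: 0.0
time: 22.72
eef_pos: [0.6596, -0.0278, 0.031]
orientation: [180.0, -0.0, 96.7]
ft_force: [0.4, -0.7, 0.3]
finger_gap: 0.0564
finger_force: 0.0
time: 23.35
eef_pos: [0.6594, -0.0279, 0.0307]
orientation: [-180.0, -0.0, 96.7]
ft_force: [-0.5, 0.4, -0.1]
finger_gap: 0.0262
finger_force: 8.0
```

Gripped at 26 mm. Next I'll firm the grip and slide 93 mm along the rail.

```bash
python3 -m creep '[[0,[0,0,0],[0,0,0]],[0,[0.008,0,0],[0,0,0]],[0,[0.015,0,0],[0,0,0]],[0,[0.015,0,0],[0,0,0]]]' 18; python3 -m creep '[[0,[0.015,0,0],[0,0,0]],[0,[0.015,0,0],[0,0,0]],[0,[0.015,0,0],[0,0,0]],[0,[0.01,0,0],[0,0,0]],[0,[0,0,0],[0,0,0]]]'; python3 - <<'E'
from h import *
im=capture("wrist");t=capture("top");s=read_state();print(s["eef_pos"],s["ft_force"])
cv2.imwrite("pics/w7.png",np.vstack([cv2.resize(t[110:230,220:400],(640,427),interpolation=cv2.INTER_CUBIC),im[60:210]]))
E
```

```text
time: 23.85
eef_pos: [0.6548, 0.0117, 0.0306]
orientation: [-180.0, -0.0, 96.7]
ft_force: [-0.5, 0.1, -0.9]
finger_gap: 0.0258
finger_force: 18.0
time: 24.48
eef_pos: [0.6486, 0.0656, 0.0307]
orientation: [180.0, -0.0, 96.8]
ft_force: [-0.8, -0.2, -0.8]
finger_gap: 0.0257
finger_force: 18.0
[0.64870626 0.06384582 0.03078631] [ 0.17861695 -0.28853842 -1.3725211 ]
```

View pics/w7.png

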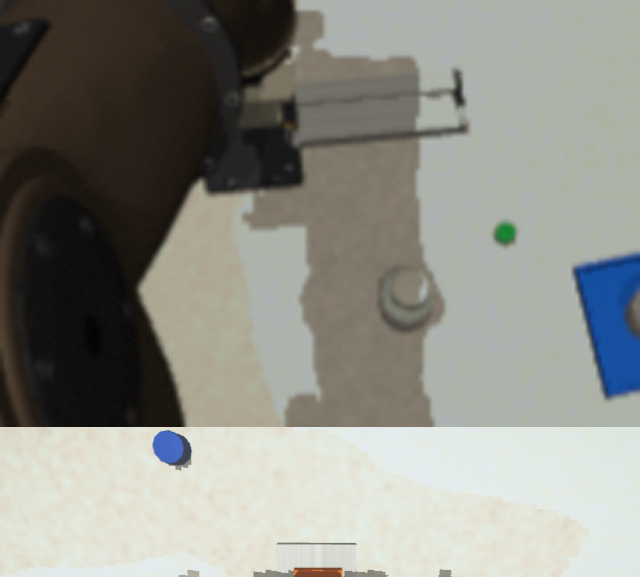

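The top view shows the holder now on the bare floor beyond the lips, and the TCP is at about +64 mm along the rail. Lifting now.

```bash
python3 -m creep '[[0,[0,0,-0.01],[0,0,0]],[0,[0,0,-0.02],[0,0,0]],[0,[0,0,-0.05],[0,0,0]],[0,[0,0,-0.04],[0,0,0]],[0,[0,0,0],[0,0,0]]]'; python3 -m creep '[[0,[0.043,-0.03,0],[0,0,0]],[0,[0.043,-0.03,0],[0,0,0]],[0,[0.043,-0.03,0],[0,0,0]],[0,[0.043,-0.03,0],[0,0,0]],[0,[0.043,-0.028,0],[0,0,8.8]]]'; python3 -m creep '[[0,[0,0,0],[0,0,0]],[0,[0,0,0],[0,0,0]]]'; python3 - <<'E'
from h import *
im=capture("wrist");cv2.imwrite("pics/w8.png",im);c=calibration("wrist");print(read_state()["eef_pos"])
for a,u,v,k in blobs(im,"green",100)[:1]: print(a,u,v,onz(c,[(u,v)],.094))
k=blobs(im,"yellow",100)[0][3];q=cv2.approxPolyDP(k,5,True).reshape(-1,2);print(np.c_[q,onz(c,q,.016)].round(3).tolist())
E
```

```text
time: 25.2
eef_pos: [0.6513, 0.064, 0.1561]
orientation: [179.5, -0.0, 96.7]
ft_force: [0.7, -0.5, -0.4]
finger_gap: 0.0261
finger_force: 18.0
time: 25.82
eef_pos: [0.4752, 0.2615, 0.151]
orientation: [-180.0, -0.0, 87.7]
ft_force: [0.3, 0.7, -0.9]
finger_gap: 0.0258
finger_force: 18.0
time: 26.08
eef_pos: [0.4768, 0.2603, 0.151]
orientation: [180.0, 0.0, 88.0]
ft_force: [0.0, -0.6, -1.9]
finger_gap: 0.0258
finger_force: 18.0
[0.47730074 0.25958852 0.15094687]
1384.0 320.14234104046244 71.6930394990366 [[0.48369814 0.35848739]]
[[259.0, 22.0, 0.432, 0.413], [265.0, 224.0, 0.422, 0.225], [269.0, 231.0, 0.426, 0.218], [289.0, 225.0, 0.447, 0.223], [294.0, 199.0, 0.454, 0.251], [341.0, 199.0, 0.502, 0.249], [346.0, 224.0, 0.506, 0.222], [367.0, 231.0, 0.528, 0.214], [381.0, 23.0, 0.54, 0.408]]
```

View pics/w8.png

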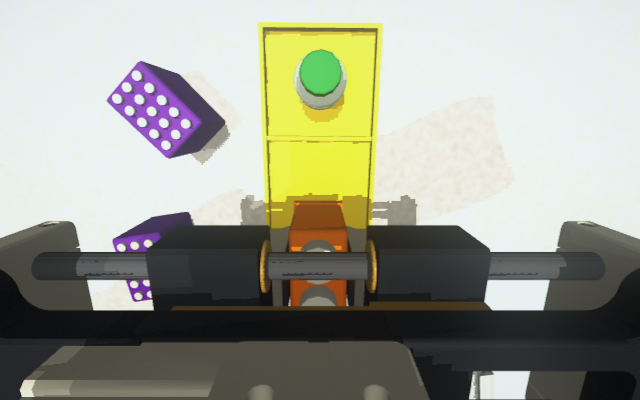

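The green bottle stands in the far compartment at (320,72). The holder hangs upright over the near one, so I'll lower it.

```bash
python3 -m creep '[[0,[0,0.001,0.03],[0,0,0]],[0,[0,0,0.05],[0,0,0]],[0,[0,0,0.03],[0,0,0]],[0,[0,0,0.009],[0,0,0]],[0,[0,0,0.003],[0,0,0]]]'; python3 -m creep '[[0,[0,0,0],[0,0,0]],[0,[0,0,0],[0,0,0]]]'
```

```text
time: 26.75
eef_pos: [0.4785, 0.2599, 0.029]
orientation: [180.0, 0.0, 87.8]
ft_force: [0.8, 0.2, -0.2]
finger_gap: 0.026
finger_force: 18.0
time: 27.0
eef_pos: [0.4783, 0.2611, 0.0298]
orientation: [179.9, -0.1, 87.9]
ft_force: [-0.4, 0.1, -1.7]
finger_gap: 0.0261
finger_force: 18.0
```

```bash
python3 -m creep '[[0,[0,0,0.001],[0,0,0]],[0,[0,0,0],[0,0,0]],[0.6,[0,0,0],[0,0,0]],[0.6,[0,0,0],[0,0,0]],[0.6,[0,0,0],[0,0,0]]]'; python3 -m creep '[[0.6,[0,0,-0.02],[0,0,0]],[0.6,[0,0,-0.05],[0,0,0]],[0.6,[0,0,-0.06],[0,0,0]],[0.6,[0,0,-0.06],[0,0,0]],[0.6,[0.04,-0.04,0],[0,0,0]]]'; python3 -m creep '[[0.6,[0.04,-0.04,0],[0,0,0]],[0.6,[0.04,-0.04,0],[0,0,0]],[0.6,[0.04,-0.02,0],[0,0,0]],[0.6,[0.05,0,0],[0,0,0]],[0.6,[0.05,0,0],[0,0,0]]]'; python3 - <<'E'
from h import *
a=capture("scene");t=capture("top");print(read_state()["eef_pos"])
cv2.imwrite("pics/e1.png",np.vstack([cv2.resize(t[110:275,160:460],(640,352),interpolation=cv2.INTER_CUBIC),cv2.resize(a[145:305,140:460],(496,248)).copy() if 0 else cv2.copyMakeBorder(cv2.resize(a[145:305,140:460],(496,248)),0,0,0,144,cv2.BORDER_CONSTANT)]))
c=calibration("top")
for col in("red","green"):
  for ar,u,v,k in blobs(t,col): 
    p=onz(c,[(u,v)],.092)[0]
    if .3<p[0]<.7: print(col,u,v,p)
E
```

```text
time: 27.62
eef_pos: [0.4776, 0.2607, 0.0277]
orientation: [-180.0, 0.0, 87.9]
ft_force: [0.2, -0.2, 0.2]
finger_gap: 0.0509
finger_force: 0.0
time: 28.25
eef_pos: [0.4441, 0.3007, 0.2228]
orientation: [179.5, -0.3, 87.4]
ft_force: [-0.2, 2.0, -1.7]
finger_gap: 0.055
finger_force: 0.0
time: 28.88
eef_pos: [0.3467, 0.5273, 0.2178]
orientation: [-180.0, -0.0, 87.9]
ft_force: [0.8, 0.3, 0.8]
finger_gap: 0.0554
finger_force: 0.0
[0.34485543 0.53108612 0.21659644]
red 408.18082788671023 193.85838779956427 [ 0.48466271 -0.26127379]
red 592.378277153558 177.1760299625468 [ 0.54325897 -0.79864981]
green 179.18627450980392 191.1519607843137 [0.48032351 0.3574426 ]
```

View pics/e1.png

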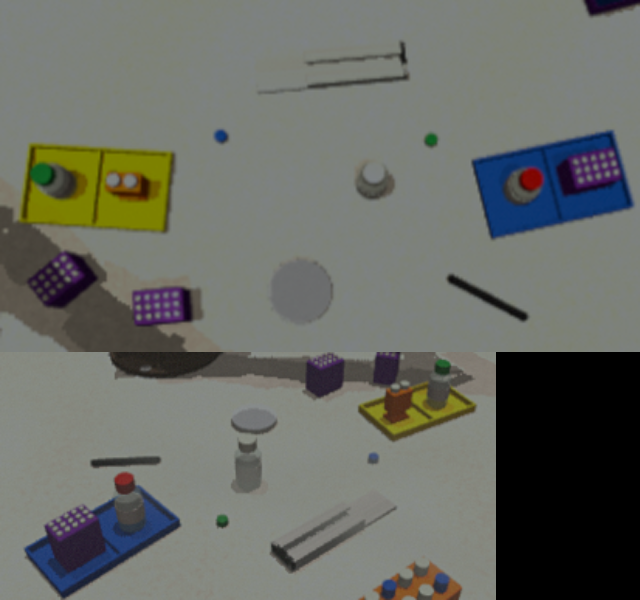

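All four items stand upright, each in its own compartment. In the crop, the red bottle is at (530,182), the box at (590,170), the green bottle at (50,178) and the holder at (125,184). The white bottle at (373,178) is where it started, and the arm is clear.

```bash
python3 -c "
from station import *
print(hand_in())"
```

```text
the job is handed in; nothing more can be done
None
```

I made up both kits and handed the job in at about 29 s: the final pictures showed all four items upright in their own compartments and the white-capped bottle where it started, but the hand-in gave no verdict.

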